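# Load a headspace vial and index the carousel one click

## Robot

A 6-joint arm with a two-finger parallel gripper is mounted at the origin on the work surface. World frame = base frame: x ahead of the robot, y to its left, z up, the work surface at z = 0. Lengths are in m, angles in rad, forces in N, time in s.
With the tool pointing down it reaches from about 0.25 to 0.775 m from the base axis. Payload 4 kg.
Tool frame: the origin (TCP) lies midway between the tips of the shut fingers; the grasp point (between the pads) lies 19 mm behind it; z points along the fingers, y is the line along which they close (so a half turn about z gives the same grasp; the last joint's range is limited). The gripper opens to 94 mm and grips with 3 to 60 N. Pads are 16 mm wide; open, the fingers measure 119 mm over their backs; the gripper's body (75 mm by 177 mm) begins 78 mm behind the grasp point.
Start: joints at [-1.339, 0.087, 1.371, -0, 1.684, -0.103], TCP at [0.181, -0.519, 0.206] pointing down, gripper open.
Joint ranges: [-3.1, 3.1], [-0.76, 2.03], [0.27, 2.55], [-1.08, 4.22], [0.17, 2.65], [-2.57, 2.57]. Speed limits (rad/s): [2.79, 2.79, 3.14, 3.14, 3.14, 3.14].

## Interface

Orientations are given as [roll, pitch, yaw] about the fixed x, y, z axes, in that order (R = Rz(yaw) Ry(pitch) Rx(roll)).
In Python, from bench import robot gives the robot as it stands.
- The arm moves only by the tool servo_tool, never from a script. Its argument "moves" is a list of rows, each a list of 5 numbers: the shift along the tool's x, y, z in units of 25 mm (1.0 is 25 mm), then the turn about the tool's z in units of 6 degrees (1.0 is 6 degrees), then the closure, from 0 (fully open) to 1 (shut). In form: [[dx, dy, dz, yaw, gripper], ...]. A call has 1 to 10 rows; each row is the pose to reach, as a shift and turn from the pose commanded when the call began, along the tool's axes at that moment; what a row does not reach only later rows make up. A row lasts 1/12 s, in which the tool goes at most 41.7 mm and 7.16 degrees, less where a joint would pass 70% of its speed; a pose out of reach is approached as far as the arm can. A call with a gripper value outside its range is refused whole. The fingers move at their own pace and stop on an object; the grip force is fixed at half the most. Time passes only in rows, so rows that repeat a pose let the fingers close. It gives the time, the measured TCP pose, the force, the opening and the grip force at its end, in the units of the state.
- robot.get_obs(): the state, without advancing time (a new reading comes with each control period).
- robot.snapshot(name): name is "scene" or "top" or "wrist"; returns a dict with "image" (400x640x3 uint8, blue, green, red), "fx", "fy", "cx", "cy" (pixels), "k1" (the pictures are not rectified: a ray, as slopes to the right and down, at radius r is drawn at 1 + k1 r^2 times it, then the intrinsics apply), "eye" and "orientation" of the camera in the world; the wrist camera has in their place "T_tool_cam" (4x4, takes a point from camera to tool coordinates, whose origin is the TCP and whose axes are the flange's). Camera axes: x right, y down, z forward; pixel columns grow to the right and rows downward; lengths in m; the calibration is good to about 2 mm. A picture is of the moment at which its call begins: read the wrist's pose just before it. There is no depth.
- robot.close_job(): hands the job in; it is judged then, once.
The state is a dict: "time": time; "joint_positions": joint angles; "qvel": joint speeds; "joint_torque": joint torques, N m; "tool_pos": TCP position; "ee_rot": TCP orientation; "wrist_force": force on the tool from outside, world axes, zero at the start; "wrist_torque": the same for the moment, N m; "width": finger opening in m; "finger_force": force on a finger pad.
Only numpy, scipy, OpenCV 4.12 (cv2) and the standard library are available. Lean on these libraries where they do the work, as an engineer would, in place of code of your own. Each camera call takes 0.05 s, during which the arm holds its last target. There are 200 camera calls.

## Task

Take the tall crimp-capped vial from the blue rack and load it into the empty cup that stands at the loading pointer of the headspace sampler's carousel: the cup has sideways play, so feel for its mouth, and press the vial down past the cup's leaf spring until it is fully home on the cup's floor, without forcing the glass. Then turn the carousel by its centre knob exactly one click clockwise (seen from above), so that the next empty cup comes to the pointer, and let go; leave the other things where they are.

Things in the scene. Friction and masses are not known exactly. Their poses are not given: they have to be found in the camera images.
- vial: the only tall vial in the rack: clear glass 22.7 mm in diameter from its square-edged foot up to 58 mm, then shoulder, neck and an aluminium crimp cap, 21 mm across, from 67 to 77 mm (the top); 30 g. Origin at the centre of its underside, z up its axis. It stands loosely in a rack hole, 52 mm of it above the rack; grip the glass from above, 41 to 58 mm up from the foot
- rack: blue vial rack, fixed: block 170 x 115 x 35 mm (x, y, z), origin at the centre of its underside; six holes 25 mm in diameter and 25 mm deep, at x = -55, 0, 55 and y = -27.5, 27.5 mm. The tall vial and three short ones stand in four of the holes, in any order
- sampler: headspace sampler, a fixed white machine; origin on the carousel's upright axis, at the height of its underside, 0 to 6 mm above the bench (levelling feet). In its frame the tall cabinet (360 mm high) is at y below -160 mm, and its round nose (from 215 to 395 mm up, radius 85, centre x = -20, y = -190 mm) overhangs the back of the wheel
- pointer (a point): on the sampler: top of the loading pointer, a small grey upright bracket just outside the wheel's rim, 127 mm above the sampler's underside and 147 mm from the wheel's axis, on the sampler's +y side
- load_pocket (a point): on the wheel: nominal centre of the mouth of the cup to load, at the pointer at the start; 151 mm above the sampler's origin, 100 mm from the axis; z up, y away from the axis. The cup is a tube, bore 25.1, outside 32.1 mm, square-edged mouth. It sits with play: it may stand up to 4.5 mm off this point in x and in y (5 at its stops), kept there by about 3 N of drag; this offset is not measured
- home (a point): on the wheel: nominal centre of the same cup's floor, 40 mm below its mouth; the vial's underside rests here when home, with 37 mm of vial above the mouth. On the wall nearest the axis a steel leaf stands into the bore, its ramp 8 to 22 mm below the mouth: pushing the vial past it and on to the floor takes about 4 to 9 N, and a vial let go early stays up
- knob (a point): on the wheel: centre of the round black centre knob, 44 mm in diameter, 30 mm high (15 mm above and below this point, which is 177 mm above the sampler's origin, on the wheel's axis); grip it across from above. The vials round it stand 88 mm from the axis at the nearest, their tops 11 mm above this point; a flat disc lies 16 mm below its underside
- carousel (a joint): angle of the wheel, rad: 0 at the start, growing clockwise seen from above; a click (stable rest) every 0.5236 rad. It takes up to 0.45 N m to turn, at a quarter of the way; past halfway it falls into the next click by itself. More than about 4 N sideways on a cup can turn it. Twelve cups: the one at the pointer and the two anticlockwise of it are empty, nine hold tall vials
- short_a: a 10 ml crimp-capped glass vial, 22.7 mm across and 47 mm tall, standing in the rack; origin at the centre of its underside. Leave it alone
- short_b: a 10 ml crimp-capped glass vial, 22.7 mm across and 47 mm tall, standing in the rack; origin at the centre of its underside. Leave it alone
- short_c: a 10 ml crimp-capped glass vial, 22.7 mm across and 47 mm tall, standing in the rack; origin at the centre of its underside. Leave it alone
- solvent: amber bottle with a white cap, 66 mm across, 140 mm tall; leave it alone
- cap_jar: clear plastic jar with a white lid, 60 mm across, 65 mm tall; leave it alone
- tray: shallow open steel tray, 110 x 80 x 22 mm; leave it alone
- crimper: hand crimping tool lying on the bench, about 200 mm long and 34 mm high; leave it alone
- marker: marker pen lying on the bench, 130 mm long; leave it alone

How it is judged:
By the outcome, as a careful person would: the job done as asked, in the order asked, and still so for the second after the job is handed in, with the robot touching nothing.
It also fails if it takes over 72 s, if anything falls off the work surface, if the arm or the gripper's body presses on something with over 40 N, if the wrist force passes 120 N, or if a joint passes its speed limit or range.

## Working session

There is one attempt and no reset: what is moved stays moved. The work goes in short steps, Python scripts to look and compute and a tool call to move; the robot and the scene stay as the last step left them, time stands still between calls to the robot, and variables do not carry over. Pictures are saved under pics/ and viewed, at most 10 in all, crops included, and the job is handed in when it is done.

Besides the shell and the picture viewer there is one more tool, called after "Call:" by a JSON object that holds its "name" and its "arguments". servo_tool: Moves the arm, as the interface text tells. Its arguments: {"type":"object","properties":{"moves":{"type":"array"}},"required":["moves"]}

```bash
mkdir -p pics; cat > h.py <<'E'
import numpy as np, cv2
from scipy.spatial.transform import Rotation as R
from bench import robot
def snap(n,f):
    o=robot.get_obs(); s=robot.snapshot(n); cv2.imwrite('pics/'+f+'.png',s['image'])
    s['obs_p']=o['tool_pos']; s['obs_r']=o['ee_rot']
    np.save('pics/'+f+'.npy',s,allow_pickle=True); return s
def cam(s):
    if 'T_tool_cam' in s:
        T=np.eye(4);T[:3,:3]=R.from_euler('xyz',s['obs_r']).as_matrix();T[:3,3]=s['obs_p']
        T=T@np.array(s['T_tool_cam']); return T[:3,:3],T[:3,3]
    o=np.array(s['orientation']); M=o if o.shape==(3,3) else R.from_euler('xyz',o).as_matrix()
    return M,np.array(s['eye'])
def load(f): return np.load('pics/'+f+'.npy',allow_pickle=True).item()
def ray(s,u,v):
    K=np.array([[s['fx'],0,s['cx']],[0,s['fy'],s['cy']],[0,0,1.]])
    p=np.array([(u-s['cx'])/s['fx'],(v-s['cy'])/s['fy']]);q=p.copy()
    for _ in range(30): q=p/(1+s['k1']*(q@q))
    M,e=cam(s); d=M@np.array([q[0],q[1],1]); return e,d/np.linalg.norm(d)
def atz(s,u,v,z):
    e,d=ray(s,u,v); return e+d*(z-e[2])/d[2]
def proj(s,P):
    M,e=cam(s); c=M.T@(np.array(P)-e); q=c[:2]/c[2]; q=q*(1+s['k1']*(q@q))
    return np.array([q[0]*s['fx']+s['cx'],q[1]*s['fy']+s['cy']])
def tri(obs):
    A=np.zeros((3,3));b=np.zeros(3);L=[]
    for s,u,v in obs:
        e,d=ray(s,u,v);Q=np.eye(3)-np.outer(d,d);A+=Q;b+=Q@e;L.append((e,d))
    X=np.linalg.solve(A,b); return X,[np.linalg.norm(np.cross(X-e,d)) for e,d in L]
E
python3 - <<'E'
from h import *
for n in ['scene','top','wrist']:
    s=snap(n,n+'0'); print(n,{k:np.round(v,4).tolist() for k,v in s.items() if k!='image'})
print(robot.get_obs())
E
```

```text
scene {'fx': 407.3424, 'fy': 407.3424, 'cx': 314.3153, 'cy': 202.9421, 'k1': -0.0478, 'eye': [1.0399, -0.2342, 0.6494], 'orientation': [-2.2462, 0.0073, 0.7869], 'obs_p': [0.1806, -0.5189, 0.2043], 'obs_r': [-3.1394, -0.0002, 0.3348]}
top {'fx': 445.9247, 'fy': 445.9247, 'cx': 312.1884, 'cy': 200.5403, 'k1': -0.1217, 'eye': [0.4972, 0.2256, 1.1943], 'orientation': [-3.0507, -0.0279, -1.5609], 'obs_p': [0.1806, -0.5189, 0.2043], 'obs_r': [-3.1394, -0.0002, 0.3348]}
wrist {'fx': 334.0335, 'fy': 334.0335, 'cx': 322.8665, 'cy': 207.2162, 'k1': -0.0492, 'T_tool_cam': [[-0.0007, -0.963, -0.2694, 0.0775], [1.0, -0.0009, 0.0007, 0.0005], [-0.0009, -0.2694, 0.963, -0.1798], [0.0, 0.0, 0.0, 1.0]], 'obs_p': [0.1806, -0.519, 0.2044], 'obs_r': [-3.1396, -0.0002, 0.3348]}
{'time': 0.15, 'joint_positions': array([-1.33906797e+00,  8.78028779e-02,  1.37184766e+00, -2.54281201e-05,
        1.68356315e+00, -1.03060988e-01]), 'qvel': array([-0.00073683, -0.00399248, -0.0036502 , -0.00033891,  0.00022885,
       -0.00172962]), 'joint_torque': array([ 2.18615794e-03, -3.40640652e+01, -3.02792645e+01,  7.20516010e-02,
        3.05564899e-02, -1.11048280e-04]), 'tool_pos': array([ 0.18063132, -0.51908064,  0.20459354]), 'ee_rot': array([-3.13997762e+00, -1.41632663e-04,  3.34786388e-01]), 'wrist_force': array([-0.29079495, -0.14674471,  0.41781494]), 'wrist_torque': array([-0.00290011, -0.03190364, -0.00603184]), 'finger_force': 0.0, 'width': 0.09411358343634493}
```

View pics/scene0.png

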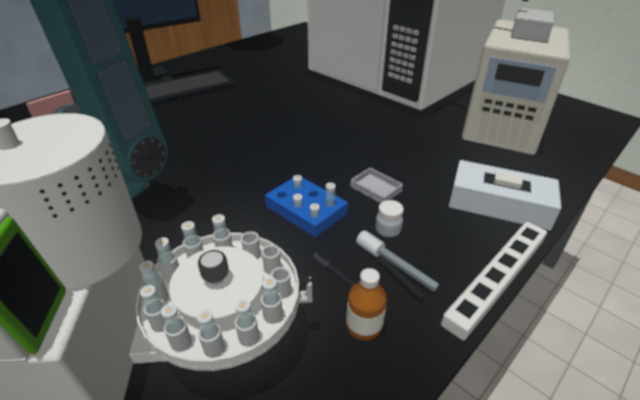

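View pics/top0.png

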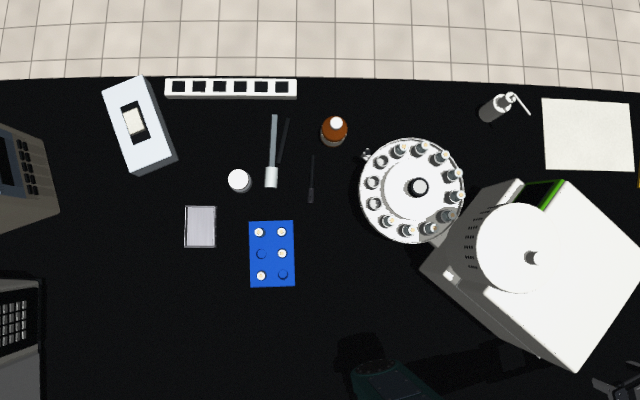

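The scene view shows the wheel (knob at 213,265, pointer at 308,291) and the rack with four caps. In the top view the knob is at (418,187), the pointer at (367,155), and the empty cups run down the wheel's left side. I'll enlarge both.

```bash
python3 - <<'E'
import cv2,numpy as np
s=cv2.imread('pics/scene0.png');t=cv2.imread('pics/top0.png')
def c(im,u,v,w,h,k): 
    return cv2.resize(im[v:v+h,u:u+w],None,fx=k,fy=k,interpolation=cv2.INTER_CUBIC)
a=np.zeros((600,800,3),np.uint8)
a[:300,:400]=c(s,260,170,100,75,4); a[:300,400:]=c(t,225,215,100,75,4)
a[300:,:400]=c(s,200,220,133,100,3)[:300,:399].copy() if False else cv2.resize(s[220:320,200:333],(400,300),interpolation=cv2.INTER_CUBIC)
a[300:,400:]=cv2.resize(t[130:230,350:483],(400,300),interpolation=cv2.INTER_CUBIC)
cv2.imwrite('pics/comp.png',a)
E
```

```text
(no output)
```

View pics/comp.png

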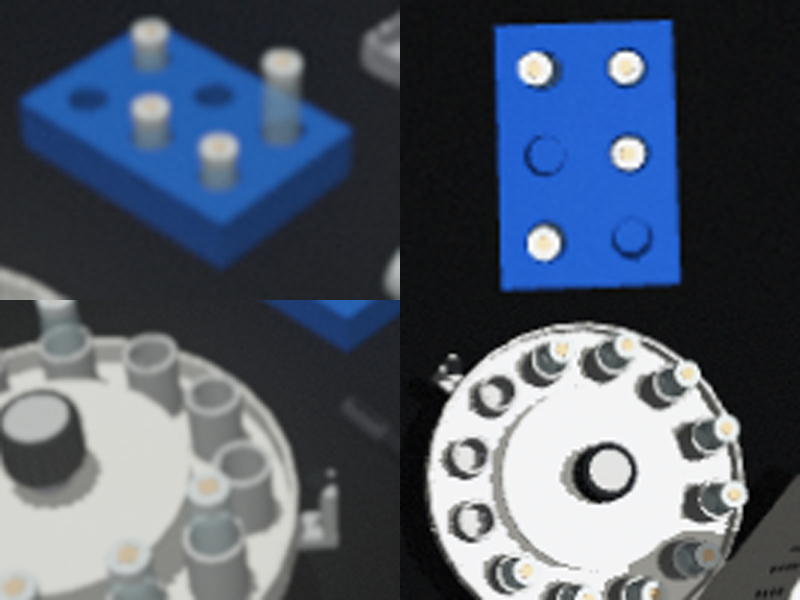

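```bash
python3 - <<'E'
from h import *
s=load('scene0');t=load('top0')
S=lambda x,y:(200+x/3.0075,220+(y-300)/3); T=lambda x,y:(350+(x-400)/3.0075,130+(y-300)/3)
S1=lambda x,y:(260+x/4,170+y/4); T1=lambda x,y:(225+(x-400)/4,215+y/4)
for n,a,b in [('tallcap',S1(283,58),T1(537,68)),('short1',S1(150,28),T1(543,243)),('knobtop',S(36,417),T(612,471)),('pointer',S(331,475),T(450,362)),
 ('cup0',S(243,464),T(494,397)),('cup1',S(214,396),T(468,457)),('cup2',S(151,355),T(472,521)),
 ('rackc1',S1(22,100),T1(502,290)),('rackc2',S1(352,130),T1(495,26)),('rackc3',S1(222,222),T1(672,20))]:
    X,r=tri([(s,*a),(t,*b)]); print(n,X.round(4),np.round(r,4))
E
```

```text
tallcap [0.5205 0.3278 0.0913] [0.0029 0.0029]
short1 [0.4104 0.3245 0.0602] [0.0022 0.0022]
knobtop [ 0.6234 -0.0462  0.1988] [0.0022 0.0022]
pointer [0.7182 0.0682 0.138 ] [0.0023 0.0023]
cup0 [0.6873 0.0341 0.1498] [0.0013 0.0013]
cup1 [0.6385 0.0554 0.1513] [0.0012 0.0012]
cup2 [0.5871 0.0517 0.1515] [0.0002 0.0002]
rackc1 [ 0.3464  0.3221 -0.0227] [0.0425 0.0425]
rackc2 [0.5485 0.3605 0.0348] [0.0027 0.0027]
rackc3 [0.5532 0.2454 0.037 ] [0.0022 0.0022]
```

```bash
python3 - <<'E'
from h import *
t=load('top0')
for p in [(505,180),(520,180),(563,180),(430,262),(445,255),(575,372),(639,275),(532,258)]:
    print(p,atz(t,*p,.36)[:2].round(3),atz(t,*p,.0)[:2].round(3))
print('base',proj(t,[0,0,.0]),proj(t,[0,0,.4]))
a=cv2.resize(t['image'][150:400,320:640],(800,600)[:2] if 0 else (768,600),interpolation=cv2.INTER_CUBIC);w=load('wrist0')['image']
cv2.imwrite('pics/c2.png',a)
E
```

```text
(505, 180) [ 0.619 -0.174] [ 0.671 -0.347]
(520, 180) [ 0.619 -0.206] [ 0.672 -0.392]
(563, 180) [ 0.621 -0.299] [ 0.675 -0.526]
(430, 262) [ 0.46  -0.021] [ 0.443 -0.127]
(445, 255) [ 0.473 -0.05 ] [ 0.462 -0.169]
(575, 372) [ 0.239 -0.321] [ 0.128 -0.557]
(639, 275) [ 0.428 -0.471] [ 0.398 -0.772]
(532, 258) [ 0.466 -0.227] [ 0.453 -0.422]
base [382.15751814 426.96761314] [420.71927268 512.18766413]
```

View pics/c2.png

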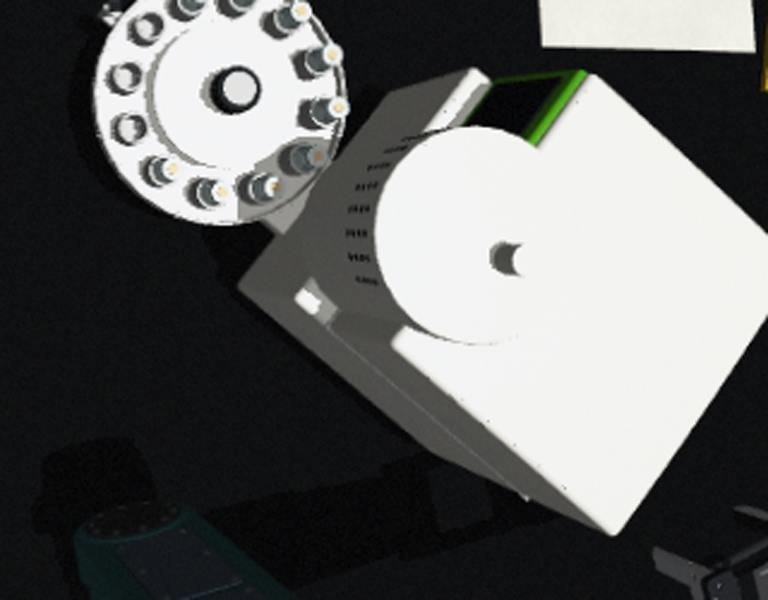

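The enlarged top view shows the cabinet, with its near corner at (575,373), between the start pose and the wheel. I'll lift over it first.

Call:
{"name": "servo_tool", "arguments": {"moves": [[0,0,-1.4,0,0.5],[0,0,-2.8,0,0.5],[0,0,-4.2,0,0.5],[0,0,-5.6,0,0.5],[0,0,-7,0,0.5],[0,0,-8.4,0,0.5],[0,0,-9.8,0,0.5],[0,0,-11.2,0,0.5],[0,0,-12.6,0,0.5],[0,0,-13.6,0,0.5]]}}

```text
time: 0.98
tool_pos: [0.1805, -0.5185, 0.5485]
ee_rot: [3.138, 0.0, 0.335]
wrist_force: [0.6, 0.2, 0.3]
width: 0.0471
finger_force: 0.0
```

Call:
{"name": "servo_tool", "arguments": {"moves": [[1.08,-1.24,0,-1,0.5],[2.16,-2.48,0,-2,0.5],[3.24,-3.72,0,-3,0.5],[4.32,-4.96,0,-4,0.5],[5.4,-6.2,0,-5,0.5],[6.48,-7.44,0,-6,0.5],[7.56,-8.68,0,-7,0.5],[8.64,-9.92,0,-8,0.5],[9.72,-11.16,0,-9,0.5],[10.8,-12.4,0,-10,0.5]]}}

```text
time: 1.82
tool_pos: [0.3338, -0.136, 0.5455]
ee_rot: [3.141, 0.0, 1.386]
wrist_force: [0.7, 0.1, 0.1]
width: 0.047
finger_force: 0.0
```

```bash
cat >> h.py <<'E'
def togo(P,yawdeg,obs=None):
    "units to reach TCP P with yaw, from the present pose, in tool axes (tool taken as exactly down)"
    o=robot.get_obs(); y=o['ee_rot'][2]; d=np.array(P)-o['tool_pos']
    c,s=np.cos(y),np.sin(y)
    a=(np.degrees(y)-yawdeg+180)%360-180
    print('now',o['tool_pos'].round(4),round(np.degrees(y),2),'t',round(o['time'],2),'units',np.round([(c*d[0]+s*d[1])/.025,(s*d[0]-c*d[1])/.025,-d[2]/.025,a/6],2),
     'F',o['wrist_force'].round(2),'w',round(o['width'],4))
E
python3 -c "
from h import *
togo([.52,.328,.3],141)"
```

```text
now [ 0.3338 -0.136   0.5455] 79.44 t 1.82 units [ 19.61   3.92   9.82 -10.26] F [0.74 0.08 0.08] w 0.047
```

Call:
{"name": "servo_tool", "arguments": {"moves": [[1.6,0.3,0,-1,0.5],[3.2,0.6,0,-2,0.5],[4.8,0.9,0,-3,0.5],[6.4,1.2,0,-4,0.5],[8,1.6,0,-5,0.5],[9.6,1.9,0,-6,0.5],[11.2,2.2,0,-7,0.5],[12.8,2.5,0,-8,0.5],[14.4,2.8,0,-9,0.5],[16,3.2,0,-10.2,0.5]]}}

```text
time: 2.65
tool_pos: [0.4871, 0.242, 0.5457]
ee_rot: [3.141, 0.0, 2.456]
wrist_force: [0.8, -1.2, 0.5]
width: 0.0468
finger_force: 0.0
```

```bash
python3 -c "
from h import *
togo([.52,.328,.24],141)"
```

```text
now [0.4871 0.242  0.5457] 140.7 t 2.65 units [ 1.16  3.49 12.23 -0.05] F [ 0.75 -1.22  0.53] w 0.0468
```

Call:
{"name": "servo_tool", "arguments": {"moves": [[0.3,1,1,0,0.5],[0.6,2,2.2,0,0.5],[0.9,3,3.4,0,0.5],[1.16,3.5,5,0,0.5],[1.16,3.5,6.6,0,0.5],[1.16,3.5,8.2,0,0.5],[1.16,3.5,9.8,0,0.5],[1.16,3.5,11.4,0,0.5],[1.16,3.5,12.2,0,0.5],[1.16,3.5,12.2,0,0.5]]}}

```text
time: 3.48
tool_pos: [0.518, 0.3243, 0.2323]
ee_rot: [-3.128, -0.006, 2.45]
wrist_force: [-0.4, -0.0, -1.9]
width: 0.0467
finger_force: 0.0
```

```bash
python3 -c "
from h import *
w=snap('wrist','w1'); togo([.52,.328,.24],141)
print(proj(w,[.52,.328,.087]))
p=proj(w,[.52,.328,.087])
cv2.imwrite('pics/w1b.png',w['image'])"
```

```text
now [0.5194 0.325  0.2365] 140.35 t 3.53 units [ 0.06  0.11 -0.14 -0.11] F [-0.46 -0.45  0.48] w 0.0468
[330.19174187 195.04388132]
```

View pics/w1b.png

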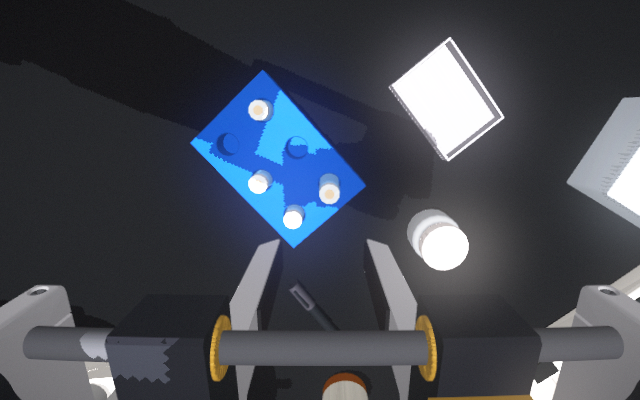

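The wrist view shows the tall vial's cap at about (329,193), as predicted. I'll take a settled picture and refine the position.

```bash
python3 -c "
from h import *
w=snap('wrist','w2'); w=snap('wrist','w3'); togo([.52,.328,.24],141); o=robot.get_obs(); print(w['obs_p'],w['obs_r'])
p=proj(w,[.52,.328,.087]);print(p)
im=w['image'][160:230,290:370]
cv2.imwrite('pics/w3c.png',np.hstack([cv2.resize(im,None,fx=6,fy=6,interpolation=cv2.INTER_CUBIC)]))
"
```

```text
now [0.5217 0.3261 0.2423] 140.34 t 3.63 units [ 0.1   0.02  0.09 -0.11] F [0.44 0.3  0.42] w 0.0469
[0.52076938 0.32561736 0.24002533] [-3.13991520e+00 -6.38055811e-04  2.44942362e+00]
[325.65704238 191.2938471 ]
```

View pics/w3c.png

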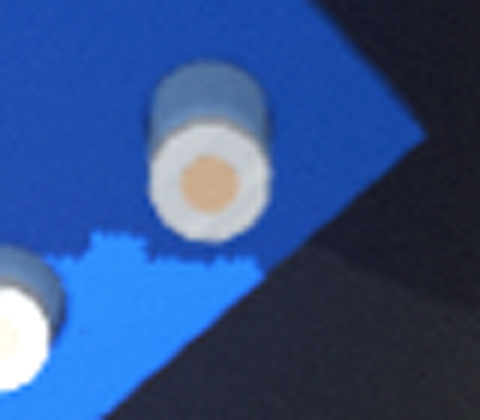

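```bash
python3 -c "
from h import *
w=load('w3');s=load('scene0');t=load('top0')
X=atz(w,324.8,190.5,.087);print(X, tri([(s,330.75,184.5),(t,259.25,232),(w,324.8,190.5)]))
togo([X[0],X[1],.053],141)
"
```

```text
[0.51880135 0.3278558  0.087     ] (array([0.51950686, 0.32827386, 0.09019156]), [np.float64(0.003302043683728661), np.float64(0.002634220636863962), np.float64(0.0012516874709038643)])
now [0.5217 0.3261 0.2423] 140.34 t 3.63 units [ 0.13 -0.02  7.57 -0.11] F [0.44 0.3  0.42] w 0.0469
```

Call:
{"name": "servo_tool", "arguments": {"moves": [[0.12,0,1.3,0,0.5],[0.12,0,2.6,0,0.5],[0.12,0,3.9,0,0.5],[0.12,0,5.2,0,0.5],[0.12,0,6.2,0,0.5],[0.12,0,7,0,0.5],[0.12,0,7.4,0,0.5],[0.12,0,7.5,0,0.5],[0.12,0,7.5,0,0.5],[0.12,0,7.5,0,0.5]]}}

```text
time: 4.47
tool_pos: [0.5205, 0.3286, 0.0558]
ee_rot: [3.137, 0.002, 2.449]
wrist_force: [0.3, -0.5, -0.2]
width: 0.0468
finger_force: 0.0
```

```bash
python3 -c "
from h import *
togo([.5190,.328,.053],141)
"
```

```text
now [0.5205 0.3286 0.0558] 140.34 t 4.47 units [ 0.03 -0.06  0.11 -0.11] F [ 0.28 -0.49 -0.23] w 0.0468
```

Call:
{"name": "servo_tool", "arguments": {"moves": [[0,-0.04,0.08,-0.1,0.5],[0,-0.04,0.08,-0.1,1],[0,-0.04,0.08,-0.1,1],[0,-0.04,0.08,-0.1,1],[0,-0.04,0.08,-0.1,1],[0,-0.04,0.08,-0.1,1],[0,-0.04,0.08,-0.1,1],[0,-0.04,0.08,-0.1,1]]}}

```text
time: 5.13
tool_pos: [0.5182, 0.327, 0.0512]
ee_rot: [3.141, 0.0, 2.46]
wrist_force: [0.1, 1.0, 1.0]
width: 0.0221
finger_force: 29.8
```

Call:
{"name": "servo_tool", "arguments": {"moves": [[0,0,0,0,1],[0,0,-0.6,0,1],[0,0,-1.4,0,1],[0,0,-2.6,0,1],[0,0,-4,0,1],[0,0,-5.4,0,1],[0,0,-6.8,0,1],[0,0,-8.2,0,1],[0,0,-9,0,1],[0,0,-9,0,1]]}}

```text
time: 5.97
tool_pos: [0.5198, 0.3278, 0.2827]
ee_rot: [3.131, 0.005, 2.46]
wrist_force: [-0.2, -0.5, -0.0]
width: 0.0222
finger_force: 29.8
```

```bash
python3 -c "
from h import *
X=np.array([.6873,.0341]);togo([X[0],X[1],.28],141)
w=snap('wrist','w4')
"
```

```text
now [0.5198 0.3278 0.2827] 140.94 t 5.97 units [-1.261e+01 -4.900e+00  1.100e-01 -1.000e-02] F [-0.23 -0.48 -0.  ] w 0.0222
```

View pics/w4.png

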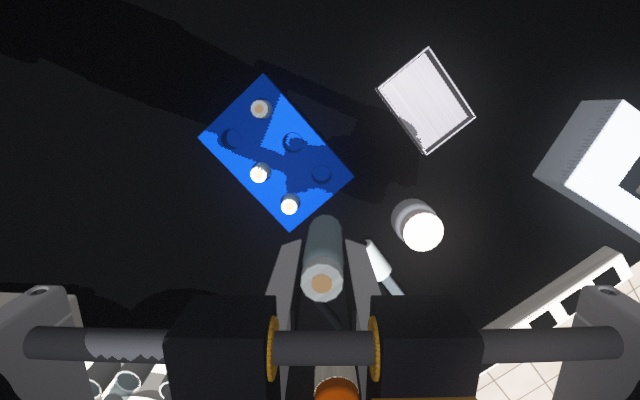

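The vial is held, with its cap at (321,283) and foot near (327,220), and its rack hole is empty. I'll carry it to just outside the target cup, radially.

Call:
{"name": "servo_tool", "arguments": {"moves": [[-1,-0.25,0,0,1],[-2.4,-0.6,0,0,1],[-3.9,-0.95,0,0,1],[-5.4,-1.35,0,0,1],[-6.9,-1.7,0,0,1],[-8.4,-2.05,0,0,1],[-9.9,-2.4,0,0,1],[-11.2,-2.75,0,0,1],[-12.2,-3,0,0,1],[-12.6,-3.1,0,0,1]]}}

```text
time: 6.85
tool_pos: [0.7147, 0.0643, 0.2706]
ee_rot: [-3.136, -0.005, 2.455]
wrist_force: [-0.6, -0.1, -0.3]
width: 0.0215
finger_force: 29.8
```

Call:
{"name": "servo_tool", "arguments": {"moves": [[0,0,0.5,0,1],[0,0,1.2,0,1],[0,0,1.9,0,1],[0,0,2.4,0,1],[0,0,2.7,0,1],[0,0,2.7,0,1],[0,0,2.7,0,1],[0,0,2.7,0,1]]}}

```text
time: 7.52
tool_pos: [0.714, 0.0687, 0.2093]
ee_rot: [3.141, 0.001, 2.46]
wrist_force: [-0.4, 0.2, 0.2]
width: 0.0217
finger_force: 29.8
```

```bash
python3 -c "
from h import *
togo([.6873,.0341,.205],141)
w=snap('wrist','w5')
im=w['image'];M=proj(w,[.6873,.0341,.154]);print(M)
cv2.imwrite('pics/w5c.png',cv2.resize(im[130:330,160:426],(798,600),interpolation=cv2.INTER_CUBIC))
"
```

```text
now [0.714  0.0687 0.2093] 140.98 t 7.52 units [-0.04 -1.75  0.17 -0.  ] F [-0.45  0.24  0.16] w 0.0217
[265.66974486 224.93616964]
```

View pics/w5c.png

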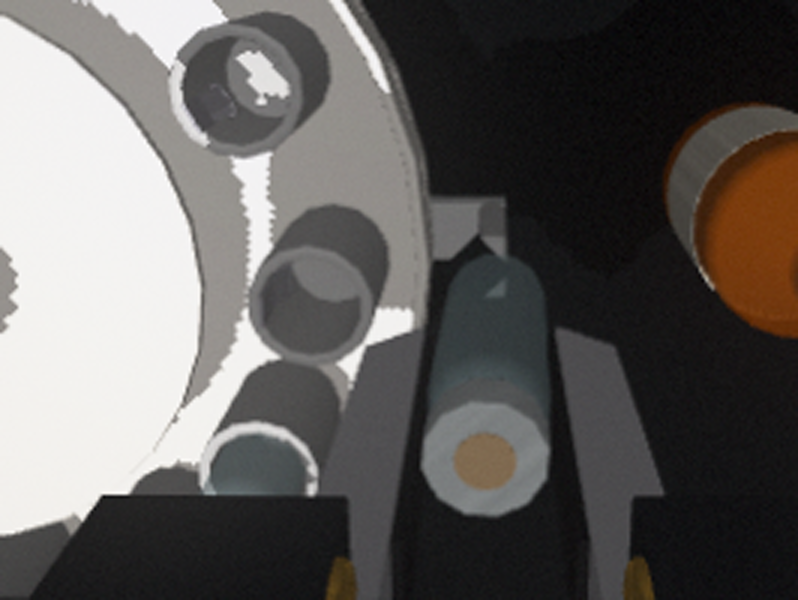

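Call:
{"name": "servo_tool", "arguments": {"moves": [[-0.4,0,0,0,1],[-0.9,0,0,0,1],[-1.3,0,0,0,1],[-1.6,0,0,0,1],[-1.6,0,0,0,1],[-1.6,0,0,0,1],[-1.6,0,0,0,1],[-1.6,0,0,0,1],[-1.6,0,0,0,1]]}}

```text
time: 8.32
tool_pos: [0.7447, 0.0435, 0.2089]
ee_rot: [3.141, 0.0, 2.46]
wrist_force: [-1.1, 0.6, -0.6]
width: 0.0215
finger_force: 29.8
```

```bash
cat > fit.py <<'E'
from h import *
from scipy.optimize import minimize
A=np.linspace(0,2*np.pi,90,endpoint=False)
def gmag(s):
    g=cv2.GaussianBlur(cv2.cvtColor(s['image'],cv2.COLOR_BGR2GRAY).astype(np.float32),(0,0),0.8)
    return g
def samp(g,P): P=np.float32(P); return cv2.remap(g,P[:,0].reshape(-1,1),P[:,1].reshape(-1,1),cv2.INTER_LINEAR).ravel()
def circ(s,c,r): return np.array([proj(s,[c[0]+r*np.cos(a),c[1]+r*np.sin(a),c[2]]) for a in A])
def score(s,g,c):
    # ring (r 14.3) brighter than inside (11.2); robust
    ring=samp(g,circ(s,c,.0143)); ins=samp(g,circ(s,c,.0111)); out=samp(g,circ(s,c,.0178))
    return np.mean(np.clip(ring-ins,-40,40))+0.5*np.mean(np.clip(np.abs(ring-out),0,40))
def fit(views,c0,zs):
    G=[gmag(s) for s in views]; best=[]
    for z in zs:
        f=lambda p:-sum(score(s,g,[p[0],p[1],z]) for s,g in zip(views,G))
        b=min((minimize(f,[c0[0]+dx,c0[1]+dy],method='Nelder-Mead',options=dict(initial_simplex=[[c0[0]+dx,c0[1]+dy],[c0[0]+dx+.002,c0[1]+dy],[c0[0]+dx,c0[1]+dy+.002]],xatol=1e-5)) for dx in(-.003,.0,.003) for dy in (-.003,0,.003)),key=lambda r:r.fun)
        best.append((z,b.x.round(5),round(-b.fun,2)))
    return best
E
python3 -c "
from fit import *
w=snap('wrist','w6'); w6=snap('wrist','w7'); togo([.6873,.0341,.205],141)
w5=load('w5'); print(atz(w5,264.5,231.7,.151),atz(w5,264.5,231.7,.157))
for v in ([w5],[w6],[w5,w6]): print(*fit(v,atz(w5,264.5,231.7,.154)[:2],[.149,.151,.153,.155,.157,.159]),sep='\n')
"
```

```text
now [0.7447 0.0435 0.2087] 140.97 t 8.42 units [ 1.55 -1.74  0.15 -0.  ] F [ 0.12  0.21 -0.1 ] w 0.022
[0.69122594 0.02874114 0.151     ] [0.69023614 0.03097603 0.157     ]
(0.149, array([0.69115, 0.02677]), np.float64(44.67))
(0.151, array([0.69077, 0.02762]), np.float64(44.96))
(0.153, array([0.69034, 0.02841]), np.float64(45.02))
(0.155, array([0.68992, 0.02907]), np.float64(44.8))
(0.157, array([0.68968, 0.02987]), np.float64(44.37))
(0.159, array([0.68951, 0.03065]), np.float64(43.75))
(0.149, array([0.69005, 0.0279 ]), np.float64(40.72))
(0.151, array([0.68982, 0.02841]), np.float64(41.05))
(0.153, array([0.68972, 0.02893]), np.float64(41.21))
(0.155, array([0.68958, 0.02925]), np.float64(41.27))
(0.157, array([0.68954, 0.02973]), np.float64(41.16))
(0.159, array([0.68955, 0.03023]), np.float64(40.9))
(0.149, array([0.69054, 0.02705]), np.float64(81.54))
(0.151, array([0.69036, 0.0278 ]), np.float64(83.56))
(0.153, array([0.68999, 0.0285 ]), np.float64(84.99))
(0.155, array([0.68984, 0.02915]), np.float64(85.71))
(0.157, array([0.68965, 0.02983]), np.float64(85.47))
(0.159, array([0.6896, 0.0304]), np.float64(84.42))
```

```bash
python3 -c "
from fit import *
for f in ['w5','w7']:
    s=load(f); Rm=R.from_euler('xyz',s['obs_r']).as_matrix()
    fo=.0418
    for tx in (-.003,0,.003):
        P=np.array([proj(s,s['obs_p']+Rm@[tx+.01135*np.cos(a),.01135*np.sin(a),fo]) for a in A])
        print(f,tx,'toprow',P[:,1].min().round(2),'cols',P[:,0].min().round(2),P[:,0].max().round(2))
    im=cv2.cvtColor(s['image'],cv2.COLOR_BGR2GRAY)
    print(im[204:224:1,318:332:3].T.tolist()); print(im[226,295:350].tolist())
"
```

```text
w5 -0.003 toprow 218.34 cols 308.5 340.7
w5 0 toprow 214.21 cols 308.45 340.76
w5 0.003 toprow 210.06 cols 308.4 340.82
[[110, 110, 112, 103, 70, 34, 22, 25, 24, 23, 22, 25, 42, 54, 54, 53, 56, 56, 54, 58], [73, 72, 72, 72, 79, 95, 77, 43, 24, 23, 33, 52, 53, 55, 56, 52, 55, 58, 52, 53], [72, 72, 73, 75, 83, 107, 106, 109, 104, 82, 46, 54, 53, 52, 56, 53, 53, 55, 57, 54], [71, 72, 69, 70, 76, 96, 102, 102, 103, 102, 99, 90, 70, 57, 54, 55, 54, 55, 59, 71], [22, 24, 23, 23, 22, 26, 24, 23, 24, 25, 26, 40, 55, 56, 56, 54, 57, 55, 55, 53]]
[140, 139, 140, 135, 139, 141, 130, 94, 49, 25, 24, 25, 26, 23, 39, 50, 54, 59, 57, 58, 58, 56, 56, 56, 58, 57, 56, 60, 68, 84, 89, 91, 88, 74, 57, 55, 54, 56, 54, 57, 55, 54, 53, 51, 49, 43, 27, 24, 23, 20, 22, 21, 22, 22, 21]
w7 -0.003 toprow 218.34 cols 308.5 340.7
w7 0 toprow 214.22 cols 308.45 340.76
w7 0.003 toprow 210.06 cols 308.4 340.82
[[26, 28, 25, 26, 28, 27, 27, 27, 26, 26, 25, 28, 41, 56, 58, 57, 57, 58, 56, 57], [27, 24, 27, 28, 25, 25, 25, 26, 27, 23, 33, 54, 58, 56, 57, 56, 56, 56, 57, 57], [24, 24, 26, 25, 26, 27, 25, 25, 25, 26, 37, 56, 57, 55, 53, 57, 55, 56, 57, 57], [25, 24, 23, 26, 25, 23, 24, 21, 26, 25, 32, 49, 54, 57, 56, 57, 57, 55, 56, 56], [22, 24, 25, 25, 23, 25, 26, 21, 23, 26, 27, 41, 54, 56, 55, 55, 57, 57, 53, 56]]
[32, 31, 30, 32, 29, 31, 31, 28, 27, 29, 29, 28, 29, 30, 42, 53, 59, 56, 58, 56, 59, 58, 56, 59, 55, 58, 56, 58, 57, 56, 56, 59, 57, 55, 55, 55, 54, 55, 55, 57, 52, 53, 54, 51, 52, 46, 30, 23, 22, 24, 21, 21, 19, 23, 23]
```

The fits put the cup mouth at (0.6898, 0.0293, 0.156), which fits both wrist views and the stated sizes. The vial's foot lies on the tool axis. I'll move over the cup.

Call:
{"name": "servo_tool", "arguments": {"moves": [[0.4,-0.4,0,0,1],[0.8,-0.9,0,0,1],[1.1,-1.4,0,0,1],[1.35,-1.8,0,0,1],[1.35,-1.83,0,0,1],[1.35,-1.83,0,0,1],[1.35,-1.83,0,0,1],[1.35,-1.83,0,0,1]]}}

```text
time: 9.08
tool_pos: [0.6904, 0.0291, 0.2082]
ee_rot: [3.141, 0.0, 2.46]
wrist_force: [0.0, 0.7, -0.2]
width: 0.0222
finger_force: 29.8
```

```bash
python3 -c "
from h import *
togo([.6898,.0293,.1977],141)
"
```

```text
now [0.6904 0.0291 0.2082] 140.96 t 9.08 units [ 0.03 -0.01  0.42 -0.01] F [ 0.01  0.72 -0.22] w 0.0222
```

Call:
{"name": "servo_tool", "arguments": {"moves": [[0.03,0,0.15,0,1],[0.03,0,0.28,0,1],[0.03,0,0.36,0,1],[0.03,0,0.4,0,1],[0.03,0,0.44,0,1],[0.03,0,0.47,0,1],[0.03,0,0.5,0,1],[0.03,0,0.5,0,1]]}}

```text
time: 9.75
tool_pos: [0.6893, 0.0292, 0.1959]
ee_rot: [-3.141, 0.0, 2.46]
wrist_force: [-0.5, 0.3, -0.9]
width: 0.0219
finger_force: 29.8
```

Call:
{"name": "servo_tool", "arguments": {"moves": [[0,0,0.04,0,1],[0,0,0.08,0,1],[0,0,0.12,0,1],[0,0,0.12,0,1]]}}

```text
time: 10.08
tool_pos: [0.6892, 0.0293, 0.1926]
ee_rot: [-3.141, -0.0, 2.46]
wrist_force: [-0.3, -0.6, -0.0]
width: 0.022
finger_force: 29.8
```

Call:
{"name": "servo_tool", "arguments": {"moves": [[0,0,0.04,0,1],[0,0,0.08,0,1],[0,0,0.12,0,1],[0,0,0.16,0,1],[0,0,0.16,0,1]]}}

```text
time: 10.5
tool_pos: [0.6892, 0.0293, 0.1886]
ee_rot: [-3.141, -0.0, 2.46]
wrist_force: [-0.6, -0.2, -0.2]
width: 0.0221
finger_force: 29.8
```

Call:
{"name": "servo_tool", "arguments": {"moves": [[0,0,0.06,0,1],[0,0,0.12,0,1],[0,0,0.18,0,1],[0,0,0.24,0,1],[0,0,0.3,0,1],[0,0,0.3,0,1]]}}

```text
time: 11.0
tool_pos: [0.6898, 0.0298, 0.1817]
ee_rot: [3.14, 0.001, 2.46]
wrist_force: [2.5, 1.0, 0.8]
width: 0.0217
finger_force: 29.9
```

Call:
{"name": "servo_tool", "arguments": {"moves": [[0,0,0.06,0,1],[0,0,0.12,0,1],[0,0,0.18,0,1],[0,0,0.24,0,1],[0,0,0.24,0,1]]}}

```text
time: 11.42
tool_pos: [0.6898, 0.0294, 0.1762]
ee_rot: [3.14, 0.002, 2.46]
wrist_force: [1.9, 2.4, 4.1]
width: 0.0217
finger_force: 29.9
```

Call:
{"name": "servo_tool", "arguments": {"moves": [[0,0,0.06,0,1],[0,0,0.12,0,1],[0,0,0.18,0,1],[0,0,0.24,0,1],[0,0,0.24,0,1]]}}

```text
time: 11.83
tool_pos: [0.69, 0.0293, 0.1706]
ee_rot: [3.14, 0.002, 2.46]
wrist_force: [2.0, 1.2, 5.4]
width: 0.0219
finger_force: 29.9
```

Call:
{"name": "servo_tool", "arguments": {"moves": [[0,0,0.06,0,1],[0,0,0.12,0,1],[0,0,0.18,0,1],[0,0,0.24,0,1],[0,0,0.28,0,1],[0,0,0.28,0,1]]}}

```text
time: 12.33
tool_pos: [0.69, 0.0292, 0.1639]
ee_rot: [3.14, 0.002, 2.46]
wrist_force: [1.8, 2.0, 4.5]
width: 0.0219
finger_force: 29.9
```

Call:
{"name": "servo_tool", "arguments": {"moves": [[0,0,0.04,0,1],[0,0,0.08,0,1],[0,0,0.12,0,1],[0,0,0.16,0,1],[0,0,0.16,0,1],[0,0,0.16,0,1]]}}

```text
time: 12.83
tool_pos: [0.6901, 0.0292, 0.16]
ee_rot: [3.14, 0.003, 2.46]
wrist_force: [2.4, 1.9, 6.6]
width: 0.022
finger_force: 29.9
```

Call:
{"name": "servo_tool", "arguments": {"moves": [[0,0,0.04,0,1],[0,0,0.06,0,1],[0,0,0.06,0,1],[0,0,0.06,0,1]]}}

```text
time: 13.17
tool_pos: [0.6901, 0.0292, 0.1585]
ee_rot: [3.14, 0.003, 2.46]
wrist_force: [1.9, 2.5, 6.9]
width: 0.0216
finger_force: 29.9
```

Call:
{"name": "servo_tool", "arguments": {"moves": [[0,0,0.04,0,1],[0,0,0.04,0,1],[0,0,0.04,0,1]]}}

```text
time: 13.42
tool_pos: [0.6901, 0.0292, 0.1576]
ee_rot: [3.14, 0.003, 2.46]
wrist_force: [2.0, 1.6, 6.9]
width: 0.022
finger_force: 29.9
```

Call:
{"name": "servo_tool", "arguments": {"moves": [[0,0,0.04,0,1],[0,0,0.04,0,1],[0,0,0.04,0,1]]}}

```text
time: 13.67
tool_pos: [0.6902, 0.0292, 0.1573]
ee_rot: [3.139, 0.003, 2.46]
wrist_force: [1.5, 2.6, 7.9]
width: 0.0223
finger_force: 29.9
```

Call:
{"name": "servo_tool", "arguments": {"moves": [[0,0,0.04,0,1],[0,0,0.04,0,1],[0,0,0.04,0,1]]}}

```text
time: 13.92
tool_pos: [0.6904, 0.029, 0.1573]
ee_rot: [3.139, 0.004, 2.46]
wrist_force: [1.8, 1.8, 10.8]
width: 0.0222
finger_force: 29.9
```

Contact with the floor: the tool stopped at z = 0.1573 (0.1575 predicted) while the force rose to about 11 N. I'll ease off and release.

Call:
{"name": "servo_tool", "arguments": {"moves": [[0,0,-0.06,0,1],[0,0,-0.08,0,0.6],[0,0,-0.08,0,0.6],[0,0,-0.08,0,0.6],[0,0,-0.08,0,0.6],[0,0,-0.08,0,0.6]]}}

```text
time: 14.42
tool_pos: [0.688, 0.0271, 0.1564]
ee_rot: [-3.137, 0.0, 2.458]
wrist_force: [-2.1, -2.1, 7.2]
width: 0.0377
finger_force: 3.5
```

Call:
{"name": "servo_tool", "arguments": {"moves": [[0,0,-0.5,0,0.6],[0,0,-1.2,0,0.6],[0,0,-2.2,0,0.6],[0,0,-3.4,0,0.6],[0,0,-4.4,0,0.6],[0,0,-4.8,0,0.6],[0,0,-4.8,0,0.6],[0,0,-4.8,0,0.6],[0,0,-4.8,0,0.6]]}}

```text
time: 15.17
tool_pos: [0.6885, 0.0291, 0.2728]
ee_rot: [-3.138, -0.004, 2.46]
wrist_force: [0.0, 0.8, -1.2]
width: 0.0376
finger_force: 0.0
```

```bash
python3 -c "
from h import *
w=snap('wrist','w8'); togo([.6234,-.0462,.3],51)
cv2.imwrite('pics/w8b.png',w['image'])
print([proj(w,[.690,.0293,z]).round(1) for z in (.188,.193,.198)], proj(w,[.6234,-.0462,.197]))
"
```

```text
now [0.6884 0.0292 0.2725] 140.93 t 15.22 units [ 0.12 -3.98 -1.1  14.99] F [-0.71 -0.42 -0.19] w 0.0377
[array([326. , 213.8]), array([326. , 215.6]), array([326.1, 217.4])] [201.00634    211.99297998]
```

View pics/w8b.png

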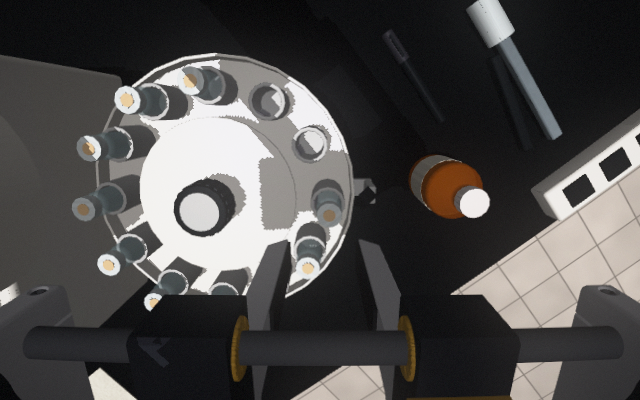

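The wrist view shows the vial standing in the pointer cup, cap at (328,216) as predicted. The knob top is at (199,211), within 2 px of my estimate. Next I'll turn the tool above the cup and then go over the knob.

Call:
{"name": "servo_tool", "arguments": {"moves": [[0,0,-0.3,1.1,0.2],[0,0,-0.6,2.2,0.2],[0,0,-0.9,3.3,0.2],[0,0,-1.1,4.4,0.2],[0,0,-1.1,5.5,0.2],[0,0,-1.1,6.6,0.2],[0,0,-1.1,7.7,0.2],[0,0,-1.1,8.8,0.2],[0,0,-1.1,9.9,0.2],[0,0,-1.1,11,0.2]]}}

```text
time: 16.05
tool_pos: [0.6887, 0.0293, 0.3008]
ee_rot: [-3.137, 0.001, 1.302]
wrist_force: [-0.3, 0.5, 0.2]
width: 0.0752
finger_force: 0.0
```

Call:
{"name": "servo_tool", "arguments": {"moves": [[0,0,0,0.8,0.1],[0,0,0,1.5,0.1],[0,0,0,1.5,0.1],[0,0,0,1.5,0.1],[0,0,0,1.5,0.1],[0,0,0,1.5,0.1]]}}

```text
time: 16.55
tool_pos: [0.6891, 0.0293, 0.3027]
ee_rot: [-3.14, 0.001, 1.152]
wrist_force: [0.7, -0.3, -1.2]
width: 0.0848
finger_force: 0.0
```

```bash
python3 -c "
from h import *
w8=load('w8'); w=snap('wrist','w9')
def sept(s,p,r=14):
    u,v=np.round(p).astype(int); im=s['image'][v-r:v+r,u-r:u+r].astype(int)
    m=(im[...,2]-im[...,0])>25
    y,x=np.nonzero(m); return (u-r+x.mean(),v-r+y.mean(),m.sum())
pr=proj(w,[.690,.0293,.1925]); print(pr)
a=sept(w8,(327,216)); b=sept(w,pr); print(a,b)
print(tri([(w8,a[0],a[1]),(w,b[0],b[1])]))
K=atz(w8,199.5,211.5,.197); print(K); togo([K[0],K[1],.3],66)
"
```

```text
[324.14385111 202.59794909]
(np.float64(328.72477064220186), np.float64(215.3119266055046), np.int64(109)) (np.float64(324.0449438202247), np.float64(200.53932584269663), np.int64(89))
(array([0.69088933, 0.0314396 , 0.19429398]), [np.float64(6.877326837062667e-05), np.float64(6.877326837065708e-05)])
[ 0.62233079 -0.04686347  0.197     ]
now [0.6892 0.0293 0.303 ] 65.99 t 16.6 units [-3.87 -1.2   0.12 -0.  ] F [ 0.21  0.29 -0.17] w 0.0847
```

Call:
{"name": "servo_tool", "arguments": {"moves": [[-0.5,-0.15,0,0,0],[-1.3,-0.4,0,0,0],[-2.2,-0.7,0,0,0],[-3.1,-0.95,0,0,0],[-3.7,-1.15,0,0,0],[-3.87,-1.2,0,0,0],[-3.87,-1.2,0,0,0],[-3.87,-1.2,0,0,0],[-3.87,-1.2,0,0,0]]}}

```text
time: 17.35
tool_pos: [0.623, -0.0461, 0.3032]
ee_rot: [-3.141, -0.0, 1.152]
wrist_force: [-0.1, 0.4, 0.3]
width: 0.0943
finger_force: 0.0
```

```bash
python3 -c "
from h import *
w8=load('w8'); w9=load('w9'); w=snap('wrist','w10')
def sept(s,p,r=13):
    u,v=np.round(p).astype(int); im=s['image'][v-r:v+r,u-r:u+r].astype(int)
    m=(im[...,2]-im[...,0])>25
    y,x=np.nonzero(m); return (u-r+x.mean(),v-r+y.mean(),m.sum())
n=[.717,-.0148,.1925]
for P,g in ((n,(307,267)),([.690,.0293,.1925],(328,215))):
    a=sept(w8,g);c=sept(w,proj(w,P));b=sept(w9,proj(w9,P));print(a,b,c)
    print(tri([(s,p[0],p[1]) for s,p in ((w8,a),(w9,b),(w,c))]))
togo([.6225,-.0468,.166],66)
# knob top: light disc
p=proj(w,[.6225,-.0468,.197]);print(p)
u,v=np.round(p).astype(int);g=cv2.cvtColor(w['image'],cv2.COLOR_BGR2GRAY)
print(g[v,u-48:u+48:3].tolist(),g[v-48:v+48:3,u].tolist())
"
```

```text
(np.float64(307.44761904761907), np.float64(268.0761904761905), np.int64(105)) (np.float64(368.2967032967033), np.float64(231.6043956043956), np.int64(91)) (np.float64(407.34234234234236), np.float64(124.45045045045045), np.int64(111))
(array([ 0.71599572, -0.01192261,  0.1942407 ]), [np.float64(4.459643248129989e-05), np.float64(6.855094716162195e-05), np.float64(7.21977929441528e-05)])
(np.float64(328.72477064220186), np.float64(215.3119266055046), np.int64(109)) (np.float64(324.0449438202247), np.float64(200.53932584269663), np.int64(89)) (np.float64(360.1864406779661), np.float64(87.38135593220339), np.int64(118))
(array([0.6908756 , 0.03156183, 0.1946615 ]), [np.float64(0.00013906432851554582), np.float64(5.32571850239614e-05), np.float64(9.426911530651327e-05)])
now [ 0.623 -0.046  0.303] 66.02 t 17.4 units [-0.04 -0.01  5.48  0.  ] F [0.77 0.31 1.18] w 0.0941
[322.95675116 205.20469551]
[158, 156, 157, 156, 156, 158, 238, 187, 53, 54, 106, 129, 128, 130, 131, 129, 132, 131, 131, 131, 132, 130, 92, 58, 109, 247, 247, 247, 247, 247, 247, 247] [158, 157, 159, 158, 157, 157, 124, 49, 49, 52, 52, 130, 131, 129, 130, 131, 132, 132, 130, 132, 218, 231, 170, 69, 234, 247, 247, 247, 247, 247, 247, 247]
```

The loaded vial's cap (z = 0.1947) is level with a neighbour already home (0.1942), so it is fully seated. Now I'll grip the knob.

Call:
{"name": "servo_tool", "arguments": {"moves": [[-0.02,0,0.6,0,0],[-0.02,0,1.6,0,0],[-0.02,0,2.6,0,0],[-0.02,0,3.6,0,0],[-0.02,0,4.5,0,0],[-0.02,0,5.1,0,0],[-0.02,0,5.4,0,0],[-0.02,0,5.4,0,0],[-0.02,0,5.4,0,0],[-0.02,0,5.4,0,0]]}}

```text
time: 18.23
tool_pos: [0.6233, -0.0472, 0.1702]
ee_rot: [3.139, -0.001, 1.151]
wrist_force: [0.1, 0.2, 0.2]
width: 0.094
finger_force: 0.0
```

Call:
{"name": "servo_tool", "arguments": {"moves": [[0,0,0,0,1],[0,0,0,0,1],[0,0,0,0,1],[0,0,0,0,1],[0,0,0,0,1],[0,0,0,0,1],[0,0,0,0,1],[0,0,0,0,1],[0,0,0,0,1]]}}

```text
time: 18.98
tool_pos: [0.6224, -0.0474, 0.1684]
ee_rot: [3.141, 0.0, 1.151]
wrist_force: [1.2, 1.1, -0.2]
width: 0.0435
finger_force: 30.0
```

Call:
{"name": "servo_tool", "arguments": {"moves": [[0,0,0,0.4,1],[0,0,0,0.9,1],[0,0,0,1.4,1],[0,0,0,1.9,1],[0,0,0,2.4,1],[0,0,0,2.9,1],[0,0,0,3.5,1],[0,0,0,4.1,1],[0,0,0,4.6,1],[0,0,0,5,1]]}}

```text
time: 19.82
tool_pos: [0.6217, -0.0469, 0.1684]
ee_rot: [-3.14, 0.001, 0.625]
wrist_force: [-1.5, 1.0, 1.2]
width: 0.0434
finger_force: 30.0
```

Call:
{"name": "servo_tool", "arguments": {"moves": [[0,0,0,0,1],[0,0,0,0,1],[0,0,0,0,1]]}}

```text
time: 20.07
tool_pos: [0.6217, -0.0469, 0.1684]
ee_rot: [-3.14, 0.001, 0.629]
wrist_force: [-2.5, 2.6, 0.7]
width: 0.0438
finger_force: 30.0
```

```bash
python3 -c "
from h import *
t=snap('top','top1'); o=robot.get_obs(); print(np.degrees(o['ee_rot']),o['wrist_torque'],o['time'])
w=snap('wrist','w11')
# tan septa in wrist view -> xy at z=.194, polar about knob
im=w['image'].astype(int); m=((im[...,2]-im[...,0])>25).astype(np.uint8)
n,_,st,c=cv2.connectedComponentsWithStats(m)
for i in range(1,n):
    if 40<st[i,4]<400:
        X=atz(w,*c[i],.194)[:2]-[.6225,-.047]; r=np.hypot(*X)
        if r<.14: print(c[i].round(1),st[i,4],r.round(4),np.degrees(np.arctan2(X[1],X[0])).round(1))
w=load('w10')
im=w['image'].astype(int); m=((im[...,2]-im[...,0])>25).astype(np.uint8)
n,_,st,c=cv2.connectedComponentsWithStats(m)
for i in range(1,n):
    if 40<st[i,4]<400:
        X=atz(w,*c[i],.194)[:2]-[.6225,-.047]; r=np.hypot(*X)
        if r<.14: print('before',c[i].round(1),r.round(4),np.degrees(np.arctan2(X[1],X[0])).round(1))
"
```

```text
[-1.79927141e+02  4.06726923e-02  3.60109243e+01] [0.2264192  0.44082849 0.00777076] 20.1167
[479.5 130.6] 389 0.0998 -9.5
[127.5 220.6] 293 0.1004 110.5
[518.6 224.3] 302 0.0998 -39.6
[137.2 308.6] 49 0.1024 138.8
[479.7 397.7] 343 0.1243 -96.0
before [360.2  87.4] 0.1043 49.0
before [407.3 124.5] 0.1 20.5
before [213.3 175. ] 0.1003 140.4
before [432.8 177.2] 0.0999 -9.6
before [217.5 230.5] 0.1003 170.3
before [427.1 232.5] 0.0997 -39.6
before [248.1 275. ] 0.1001 -159.8
before [395.7 276.5] 0.0998 -69.8
before [295.3 299.7] 0.1002 -129.7
before [348.2 300.1] 0.1001 -99.8
```

The vials have turned 29.9° clockwise (140.4° to 110.5°) with almost no residual torque, so it is one click. I'll let go and retreat.

Call:
{"name": "servo_tool", "arguments": {"moves": [[0,0,0,0,0],[0,0,0,0,0],[0,0,0,0,0],[0,0,0,0,0],[0,0,0,0,0],[0,0,0,0,0],[0,0,0,0,0],[0,0,0,0,0]]}}

```text
time: 20.83
tool_pos: [0.6223, -0.0474, 0.1685]
ee_rot: [3.141, 0.0, 0.627]
wrist_force: [1.2, -0.8, -0.3]
width: 0.092
finger_force: 0.0
```

Call:
{"name": "servo_tool", "arguments": {"moves": [[0,0,-0.5,0,0],[0,0,-1.2,0,0],[0,0,-2.2,0,0],[0,0,-3.2,0,0],[0,0,-4.2,0,0],[0,0,-5.2,0,0],[0,0,-5.6,0,0],[0,0,-5.6,0,0],[0,0,-5.6,0,0],[0,0,-5.6,0,0]]}}

```text
time: 21.67
tool_pos: [0.6218, -0.0472, 0.3065]
ee_rot: [-3.139, 0.002, 0.627]
wrist_force: [0.6, -0.4, -0.6]
width: 0.0941
finger_force: 0.0
```

```bash
python3 -c "
from h import *
w=snap('wrist','w12'); togo([.6225,-.047,.3],36)
im=w['image'].astype(int); m=((im[...,2]-im[...,0])>25).astype(np.uint8)
n,_,st,c=cv2.connectedComponentsWithStats(m)
for i in range(1,n):
    if 40<st[i,4]<400:
        X=atz(w,*c[i],.194)[:2]-[.6225,-.047]; r=np.hypot(*X)
        if r<.14: print(c[i].round(1),r.round(4),np.degrees(np.arctan2(X[1],X[0])).round(1))
"
```

```text
now [ 0.6217 -0.0472  0.306 ] 35.94 t 21.72 units [ 0.03  0.01  0.24 -0.01] F [ 0.08 -0.48  0.06] w 0.0941
[359.6  85.3] 0.1042 19.0
[406.4 122.2] 0.0998 -9.6
[214.1 172.3] 0.1003 110.4
[431.8 174.2] 0.0999 -39.5
[218.7 227.5] 0.1001 140.4
[426.3 229.5] 0.0998 -69.7
[248.9 271.8] 0.1003 170.4
[395.3 273. ] 0.0999 -99.7
[295.4 296. ] 0.1002 -159.8
[348.3 296.5] 0.1001 -129.6
```

The wheel has settled exactly 30° on (the loaded vial has gone from 49° to 19°), and the robot is clear of everything. I'm handing in.

```bash
python3 -c "
from bench import robot
print(robot.close_job())"
```

```text
the job is handed in; nothing more can be done
None
```

The tall vial is fully home in the pointer cup, the carousel has been turned one click clockwise and released, and the job is handed in at about 22 s; no verdict came back.

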